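# Show the washed pot to the inspection camera

## Task

Three small flowerpots are drying mouth-down on the slatted wooden rack: pick out the terracotta one and hold it up in the air to the little inspection camera so that it can look inside for cracks, the open mouth facing squarely into the lens, centred on it, with the rim 10 cm in front of the lens. Finish while still holding the pot there, steady in the gripper. Do not bump the camera, and leave the other two pots and everything else on the bench where they are.

Things in the scene. Friction and masses are not known exactly. Their poses are not given: they have to be found in the camera images.
- pot_terracotta: terracotta pot to show, empty, round, 62 mm tall, 0.12 kg, walls 4 mm, standing mouth-down: closed base with dark drain hole on top. Rim 68 mm across over the lowest 15.5 mm; above it the body is 55 mm across, tapering to 46 mm at the base. Origin: centre of the mouth, in the rim's plane; +z along the pot's axis from mouth to base (up at the start). It may have any of the rack's three places
- pot_terracotta_base (a point): centre of the outside of the terracotta pot's closed base, 62 mm from the mouth
- pot_grey: dark grey pot, same shape and size as the terracotta pot, also standing mouth-down on the rack; a bystander. Origin and axes as for the terracotta pot
- pot_white: white pot, same shape and size as the terracotta pot, also standing mouth-down on the rack; a bystander. Origin and axes as for the terracotta pot
- rack: slatted wooden drying rack, fixed, 132 by 360 mm, top of the slats 20 mm above the table; origin on the table under its centre; its long side runs along its y, the three pots in a row along it, 115 mm apart, up to 10 mm off the line. It stands left or right of the middle, the camera on the other side
- camera: inspection camera's stand, fixed: dark base plate 190 by 100 by 12 mm (from 55 mm before to 135 mm behind the origin along its x), with a short post 116 mm behind the origin that carries the head. Origin on the table; its -x side is the front, turned roughly to the robot
- camera_head: camera's head (fixed on the stand): grey box, white ring light 84 mm across, black lens of 38 mm in its middle, looking up at a slant. Origin: centre of the lens's front, 110 mm above the table, 80 mm behind the stand's origin; +z straight out of the lens, 60 degrees above the horizontal, towards the stand's front. The head reaches 52 mm behind the lens's front
- sprayer: amber spray bottle with black head, 68 mm across, 186 mm tall, bystander; origin under its middle
- trowel: hand trowel lying flat, 300 mm long, wooden handle towards its -x, bystander; origin on the table near its middle
- saucers: stack of three terracotta saucers, 110 mm across, 34 mm tall, bystander; origin under its middle

How it is judged (in metres and radians):
On the way:
1. the terracotta pot is lifted clear of the rack (height (world z) of pot_terracotta above 0.06 m and contact force between pot_terracotta and rack below 0.05 N and contact force between pot_terracotta and the fingers above 1 N), for 0.2 s.
At the end, for the whole second after the job is handed in: Pot held by the fingers alone, at rest in the air, mouth towards the lens: axis within 12 degrees of the lens axis, mouth centre within 20 mm of that axis (each way) and 75 to 125 mm from the lens; other pots and bench things within 30 mm of their starts (z of pot_terracotta in the frame of camera_head between 0.075 and 0.125 m and x of pot_terracotta in the frame of camera_head between -0.02 and 0.02 m and y of pot_terracotta in the frame of camera_head between -0.02 and 0.02 m and angle between the z axis of pot_terracotta and the z axis of camera_head, either way round below 0.21 rad and z of pot_terracotta_base in the frame of camera_head above 0.12 m and height (world z) of pot_terracotta above 0.14 m and contact force between pot_terracotta and the fingers above 1 N and contact force between pot_terracotta and camera below 0.1 N and contact force between pot_terracotta and rack below 0.1 N and linear speed of pot_terracotta below 0.03 m/s and distance of each of pot_grey, pot_white, sprayer, trowel, saucers from where it was at the start of the episode below 0.03 m); the arm keeps its last pose, push and grip.
It fails at once if the camera is bumped (more than 3 N) (contact force between any of the arm, the fingers, pot_terracotta and camera above 3 N).
It fails at once if another thing on the bench is shifted or knocked over (more than 30 mm) (distance of any of pot_grey, pot_white, sprayer, trowel, saucers from where it was at the start of the episode above 0.03 m).
It also fails if it takes over 37 s, if anything falls off the work surface, if the arm or the gripper's body presses on something with over 40 N, if the wrist force passes 120 N, or if a joint passes its speed limit or range.

## Robot

A 7-joint arm with a two-finger parallel gripper is mounted at the origin on the work surface. World frame = base frame: x ahead of the robot, y to its left, z up, the work surface at z = 0. Lengths are in mm, angles in degrees, forces in N, time in s.
With the tool pointing down it reaches from about 425 to 875 mm from the base axis. Payload 4.7 kg.
Tool frame: the origin (TCP) lies midway between the tips of the shut fingers; the grasp point (between the pads) lies manip.tcp_to_grasp behind it (manip.tcp_to_grasp is the distance from the TCP to the grasp point, in mm); z points along the fingers, y is the line along which they close (so a half turn about z gives the same grasp; the last joint's range is limited). The gripper opens to 85 mm and grips with 20 to 120 N. Pads are 22 mm wide; open, the fingers measure 114 mm over their backs; the gripper's body (76 mm by 85 mm) begins 54 mm behind the grasp point. The pads swing forward as they close: fully open they stand 13 mm farther back than shut.
Start: joints at [-65.541, 18.392, -4.016, 83.108, 1.295, 78.541, -3.26], TCP at [260.792, 595.409, 231.349] pointing down, gripper open.
Joint ranges: [-163.93, 163.93], [-17.29, 119.83], [-79.2, 71.16], [3.27, 140.29], [-89.18, 269.18], [5.43, 117.66], [-154.24, 154.24]. Speed limits (degrees/s): [147.25, 147.25, 180, 180, 180, 180, 180].

## Interface

Orientations are given as a 3x3 rotation matrix whose columns are the frame's x, y, z axes.
In Python, from rig import sensors, imaging, workorder, manip gives the robot as it stands. The module is installed in compiled form; this text tells all that it offers.
- The arm moves only by the shell command python3 -m inch 'ROWS'. ROWS is a JSON object of lists of equal length, an entry for each row: "linear": the shift along the tool's x, y, z as a fraction of full scale, a list of three; "delta_rot": the turn, a rotation vector about the tool's x, y, z as a fraction of full scale, a list of three; "gripper": the opening, from 0 (shut) to 1 (fully open). A call has 1 to 8 rows; each row is the pose to reach, as a shift and turn from the pose commanded when the call began, along the tool's axes at that moment, turning the shorter way round; what a row does not reach only later rows make up. Full scale, the value 1, is 50 cm for a shift and 180 degrees for a turn. A row lasts 1/12 s, in which the tool goes at most 41.7 mm and 7.16 degrees, less where a joint would pass 70% of its speed; a pose out of reach is approached as far as the arm can. A call with a number of a shift or a turn outside -1 to 1 is refused whole. A call with a gripper value outside its range is refused whole. The fingers move at their own pace and stop on an object; the grip force is fixed at half the most. Time passes only in rows, so rows that repeat a pose let the fingers close. It gives the time, the measured TCP pose, the force, the opening and the grip force at its end, in the units of the state.
- sensors.get_state(): the state, without advancing time (a new reading comes with each control period).
- imaging.get_image(name): name is "side" or "top" or "wrist"; returns (picture, depth): 420x560x3 uint8, red, green, blue; 420x560 float32, mm along the optical axis (not along the pixel's ray), 0 where there is no reading.
- imaging.calibration(name): a dict with "camera_matrix" (3x3 intrinsics, pixels), "world_to_cam" (4x4, takes a point from world to camera coordinates). Camera axes: x right, y down, z forward; pixel columns grow to the right and rows downward; lengths in mm; the calibration is good to about 2 mm. A picture is of the moment at which its call begins: read the wrist's pose just before it. calibration takes no time and is no camera call; for the wrist camera it gives the pose at the moment of the call.
- workorder.job_done(): hands the job in; it is judged then, once.
The state is a dict: "time": time; "q": joint angles; "qvel": joint speeds; "effort": joint torques, N m; "tcp_pos": TCP position; "ee_rot": TCP orientation; "force": force on the tool from outside, world axes, zero at the start; "ft_torque": the same for the moment, N m; "gripper_width": finger opening in mm; "gripper_force": force on a finger pad.
Only numpy, scipy, OpenCV 4.12 (cv2) and the standard library are available. Lean on these libraries where they do the work, as an engineer would, in place of code of your own. Each camera call takes 0.05 s, during which the arm holds its last target. There are 200 camera calls.

## Working session

There is one attempt and no reset: what is moved stays moved. The work goes in short steps, Python scripts to look and compute and a shell command to move; the robot and the scene stay as the last step left them, time stands still between calls to the robot, and variables do not carry over. Pictures are saved under pics/ and viewed, at most 10 in all, crops included, and the job is handed in when it is done.

```bash
mkdir -p pics
cat > h.py <<'E'
import numpy as np, cv2
from rig import sensors, imaging, workorder, manip
def cloud(name):
    im,d=imaging.get_image(name); c=imaging.calibration(name)
    K=np.array(c["camera_matrix"]); T=np.linalg.inv(np.array(c["world_to_cam"]))
    v,u=np.mgrid[:d.shape[0],:d.shape[1]]
    P=np.stack([(u-K[0,2])/K[0,0]*d,(v-K[1,2])/K[1,1]*d,d,np.ones_like(d)],-1)@T.T
    return im,d,P[...,:3]
E
python3 - <<'E'
from h import *
for n in("side","top"):
    im,d,P=cloud(n); cv2.imwrite(f"pics/{n}0.png",im[...,::-1]); np.savez(f"{n}0.npz",im=im,d=d,P=P)
s=sensors.get_state(); print(s["time"],s["tcp_pos"],s["ee_rot"],s["gripper_width"],manip.tcp_to_grasp)
E
```

```text
0.1 [260.64528036 594.92428736 230.34515426] [[-9.15996162e-01  4.01186612e-01 -5.78551972e-04]
 [ 4.01187011e-01  9.15994734e-01 -1.62170093e-03]
 [-1.20654144e-04 -1.71757937e-03 -9.99998518e-01]] 85.22550869834446 18.700000000000003
```

View pics/side0.png

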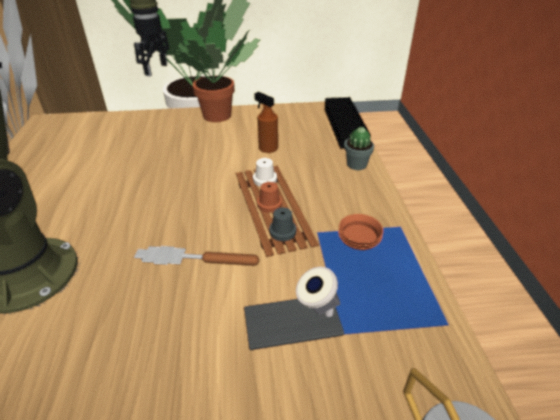

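View pics/top0.png

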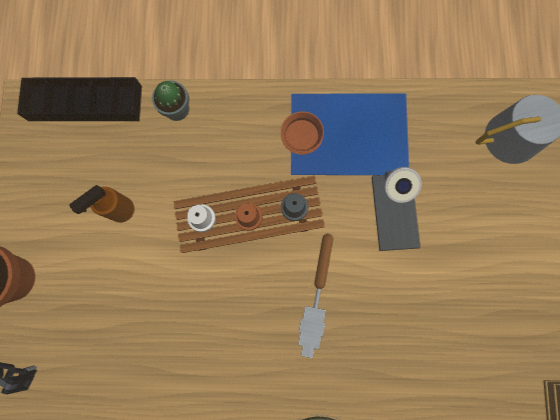

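The side view shows the terracotta pot in the middle of the rack at (269,195), with white at (264,170), grey at (283,222) and the lens at (315,285). In the top view the pot is at (247,215), the lens at (403,185), and the stand's plate runs from about (375,175) to (418,250).

Run:
```python
from h import *
for n,boxes in (("top",dict(terra=(225,270,195,240),white=(180,222,198,238),grey=(276,314,188,226),head=(375,430,160,210),plate=(370,425,170,255))),("side",dict(terra=(252,290,178,213),head=(290,345,262,322)))):
    z=np.load(n+"0.npz"); im,P=z["im"],z["P"]; hsv=cv2.cvtColor(im,cv2.COLOR_RGB2HSV)
    for k,(a,b,c,e) in boxes.items():
        p=P[c:e,a:b].reshape(-1,3); col=im[c:e,a:b].reshape(-1,3).astype(int); h=hsv[c:e,a:b].reshape(-1,3)
        if k in("terra","white","grey"):
            t=p[p[:,2]>77]; m=p[(p[:,2]>30)]
            print(n,k,"top n",len(t),"med",np.median(t,0).round(1),"mid",((t.max(0)+t.min(0))/2).round(1),"zmax",np.percentile(p[:,2],98).round(1),"rim mid",((m.max(0)+m.min(0))/2).round(1),(m.max(0)-m.min(0)).round(1))
        elif k=="head":
            w=(col.min(1)>150)&(p[:,2]>60); q=p[w]
            for _ in range(4):
                c0=q.mean(0); nrm=np.linalg.svd(q-c0,full_matrices=False)[2][2]; nrm*=np.sign(nrm[2]); r=(q-c0)@nrm
                q=q[abs(r)<max(3,1.5*r.std())]
            # circle via ring: project to plane, min enclosing
            ax=np.cross([0,0,1],nrm); ax/=np.linalg.norm(ax); ay=np.cross(nrm,ax)
            uv=np.c_[(q-c0)@ax,(q-c0)@ay].astype(np.float32); (cu,cv_),R=cv2.minEnclosingCircle(uv)
            print(n,"ring n",len(q),"c",(c0+cu*ax+cv_*ay).round(1),"R",R,"nrm",nrm.round(3),"elev",np.degrees(np.arcsin(nrm[2])),"az",np.degrees(np.arctan2(nrm[1],nrm[0])))
            dk=(col.max(1)<60)&(p[:,2]>70); print("lens",dk.sum(),np.median(p[dk],0).round(1),p[dk].min(0).round(0),p[dk].max(0).round(0))
        else:
            w=(col.max(1)<110)&(p[:,2]>4)&(p[:,2]<22); q=p[w][:,:2].astype(np.float32); print("plate",len(q),cv2.minAreaRect(q),cv2.boxPoints(cv2.minAreaRect(q)).round(0).tolist())
```

```text
top terra top n 306 med [575.8 170.9  81.7] mid [496.6 130.1 601.7] zmax 83.8 rim mid [502.2 135.4 578.2] [ 214.1  138.8 1096.1]
top white top n 304 med [572.4 287.7  81.6] mid [495.  188.1 601.7] zmax 83.9 rim mid [500.5 193.3 578.1] [ 210.8  254.5 1096.1]
top grey top n 304 med [600.1  60.6  81.8] mid [509.5  59.5 601.7] zmax 84.5 rim mid [515.   59.1 578.4] [ 239.9   66.2 1095.7]
top ring n 459 c [516.2 -52.6 608.1] R 545.0787963867188 nrm [-0.681 -0.732  0.023] elev 1.3208046355093777 az -132.96000493988882
lens 90 [ 637.9 -185.   110.2] [ 395. -204.   90.] [ 669.   66. 1126.]
plate 2283 ((596.7940673828125, -190.57974243164062), (191.76336669921875, 99.66665649414062), 4.143465042114258) [[498.0, -148.0], [505.0, -247.0], [696.0, -233.0], [689.0, -134.0]]
side terra top n 235 med [584.3 161.2  80. ] mid [ 571.7 -248.2  396.4] zmax 81.5 rim mid [ 571.7 -204.8  372.8] [ 94.8 973.4 685.4]
side ring n 892 c [ 637.1 -188.   105.8] R 42.70935821533203 nrm [-0.493 -0.042  0.869] elev 60.31461392914357 az -175.10459532011322
lens 113 [ 636.8 -191.2  109.4] [ 623. -204.  101.] [ 650. -172.  119.]
```

```bash
cat >> h.py <<'E'
from scipy.spatial.transform import Rotation as Ro
def rows(p,R=None):
    s=sensors.get_state(); R0=np.array(s["ee_rot"]); R=R0 if R is None else R
    print("t",round(s["time"],2),"lin",(R0.T@(np.array(p)-s["tcp_pos"])/500).round(4).tolist(),"rot",(Ro.from_matrix(R0.T@R).as_rotvec(degrees=True)/180).round(4).tolist())
def tool(z,y):  # tool rotation with axis z, closing direction near y
    z=np.array(z,float); z/=np.linalg.norm(z); y=np.array(y,float); y-=z*(y@z); y/=np.linalg.norm(y)
    return np.c_[np.cross(y,z),y,z]
E
python3 - <<'E'
from h import *
for n,boxes in (("top",dict(terra=(225,270,195,240),white=(180,222,198,238),grey=(276,314,188,226))),("side",dict(terra=(252,290,178,213),white=(250,280,152,187),grey=(266,302,202,242)))):
    z=np.load(n+"0.npz"); im,P,d=z["im"],z["P"],z["d"]
    for k,(a,b,c,e) in boxes.items():
        p=P[c:e,a:b][d[c:e,a:b]>0]
        t=p[(p[:,2]>78)&(p[:,2]<90)]; c0=cv2.minEnclosingCircle(t[:,:2].astype(np.float32))
        m=p[(p[:,2]>31)&(p[:,2]<95)]; 
        print(n,k,len(t),"med",np.median(t,0).round(1),"circ",np.round(c0[0],1),round(c0[1],1),"body mid",((m.max(0)+m.min(0))/2).round(1),(m.max(0)-m.min(0)).round(1))
z=np.load("top0.npz"); im,P,d=z["im"],z["P"],z["d"]
p=P[170:260,165:335]; hs=cv2.cvtColor(im,cv2.COLOR_RGB2HSV)[170:260,165:335]
w=(p[...,2]>12)&(p[...,2]<27)&(d[170:260,165:335]>0); print("rack",cv2.minAreaRect(p[w][:,:2].astype(np.float32)))
p0=[577,171,240]; 
for az in (5,10,17): rows(p0,tool([0,0,-1],[np.cos(np.radians(az)),np.sin(np.radians(az)),0]))
E
```

```text
top terra 287 med [576.1 172.4  81.7] circ [576.2 171.8] 23.3 body mid [576.6 171.5  59.6] [65.2 66.6 57.1]
top white 288 med [572.5 288.   81.6] circ [572.7 287.9] 23.1 body mid [572.4 287.2  59.9] [67.  66.7 57.7]
top grey 291 med [600.3  60.6  81.7] circ [600.5  60.1] 23.4 body mid [601.1  59.2  59. ] [67.7 66.  56. ]
side terra 221 med [584.3 162.   80. ] circ [593.5 128.5] 70.8 body mid [579.2 171.7  57. ] [ 79.9 220.4  52. ]
side white 187 med [574.2 274.2  80. ] circ [584.  241.4] 72.4 body mid [571.7 241.3  57.2] [ 64.9 143.6  52.4]
side grey 191 med [601.   58.8  80.4] circ [601.5  60. ] 24.0 body mid [599.9  95.2  57.1] [ 66.7 139.1  52. ]
rack ((547.8370361328125, 160.00198364257812), (212.99998474121094, 373.09552001953125), 10.747507095336914)
t 0.1 lin [-0.9197, -0.5228, -0.0183] rot [-0.0005, 0.0003, 0.3408]
t 0.1 lin [-0.9197, -0.5228, -0.0183] rot [-0.0005, 0.0003, 0.313]
t 0.1 lin [-0.9197, -0.5228, -0.0183] rot [-0.0005, 0.0003, 0.2742]
```

```bash
python3 -m inch '{"linear":[[-0.92,-0.523,-0.02],[-0.92,-0.523,-0.02],[-0.92,-0.523,-0.02],[-0.92,-0.523,-0.02],[-0.92,-0.523,-0.02],[-0.92,-0.523,-0.02],[-0.92,-0.523,-0.02],[-0.92,-0.523,-0.02]],"delta_rot":[[0,0,0.313],[0,0,0.313],[0,0,0.313],[0,0,0.313],[0,0,0.313],[0,0,0.313],[0,0,0.313],[0,0,0.313]],"gripper":[1,1,1,1,1,1,1,1]}'
python3 -c "
from h import *
rows([576.3,172,230],tool([0,0,-1],[np.cos(np.radians(10)),np.sin(np.radians(10)),0]))"
```

```text
time: 0.77
tcp_pos: [460.8, 326.3, 237.5]
ee_rot: [[-0.168, 0.986, -0.0], [0.986, 0.168, -0.0], [0.0, -0.0, -1.0]]
force: [1.3, 0.1, 0.9]
gripper_width: 85.7
gripper_force: 0.0
t 0.77 lin [-0.3431, 0.1759, 0.0148] rot [-0.0001, -0.0, -0.0019]
```

```bash
python3 -m inch '{"linear":[[-0.343,0.176,0.015],[-0.343,0.176,0.015],[-0.343,0.176,0.015],[-0.343,0.176,0.015],[-0.343,0.176,0.015],[-0.343,0.176,0.015],[-0.343,0.176,0.015],[-0.343,0.176,0.015]],"delta_rot":[[0,0,0],[0,0,0],[0,0,0],[0,0,0],[0,0,0],[0,0,0],[0,0,0],[0,0,0]],"gripper":[1,1,1,1,1,1,1,1]}'
python3 - <<'E'
from h import *
im,d,P=cloud("wrist"); cv2.imwrite("pics/w1.png",im[...,::-1])
ok=(d>0)&(P[...,2]>76)&(P[...,2]<88)&(np.hypot(P[...,0]-576,P[...,1]-172)<45)
print(ok.sum(),np.median(P[ok],0) if ok.any() else 0, cv2.minEnclosingCircle(P[ok][:,:2].astype(np.float32)) if ok.any() else 0)
E
python3 -c "
from h import *
rows([576.3,172,150],tool([0,0,-1],[np.cos(np.radians(10)),np.sin(np.radians(10)),0]))"
```

```text
time: 1.43
tcp_pos: [575.9, 175.7, 229.6]
ee_rot: [[-0.175, 0.985, -0.001], [0.985, 0.175, 0.001], [0.001, -0.001, -1.0]]
force: [-0.5, 0.6, 0.4]
gripper_width: 85.2
gripper_force: 0.0
1961 [576.23774084 174.38736164  81.1678383 ] ((576.4456787109375, 173.11654663085938), 23.379047393798828)
t 1.48 lin [-0.0093, -0.0001, 0.1595] rot [-0.0003, -0.0003, 0.0008]
```

View pics/w1.png

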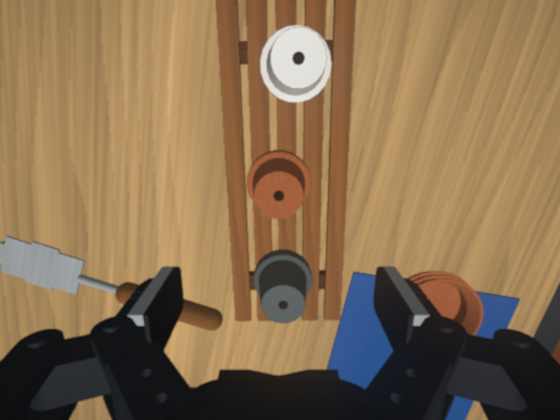

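The wrist view shows the terracotta pot midway between the fingers at (278,190), the white pot at (297,60) and the grey at (283,290). The row runs square to the closing direction, so the descent is clear.

```bash
python3 -m inch '{"linear":[[-0.008,0.0005,0.1],[-0.008,0.0005,0.2],[-0.008,0.0005,0.24],[-0.008,0.0005,0.26],[-0.008,0.0005,0.26],[-0.008,0.0005,0.26],[-0.008,0.0005,0.26],[-0.008,0.0005,0.26]],"delta_rot":[[0,0,0],[0,0,0],[0,0,0],[0,0,0],[0,0,0],[0,0,0],[0,0,0],[0,0,0]],"gripper":[1,1,1,1,1,1,1,1]}'
python3 -c "
from h import *
rows([576.4,172.5,36],tool([0,0,-1],[np.cos(np.radians(10)),np.sin(np.radians(10)),0]))"
```

```text
time: 2.15
tcp_pos: [579.4, 171.8, 103.1]
ee_rot: [[-0.174, 0.985, 0.005], [0.985, 0.174, 0.002], [0.001, 0.005, -1.0]]
force: [0.7, -0.1, -0.3]
gripper_width: 85.7
gripper_force: 0.0
t 2.15 lin [0.0023, -0.0063, 0.1342] rot [0.0016, -0.0004, 0.0002]
```

```bash
python3 -m inch '{"linear":[[0,-0.002,0.02],[0,-0.002,0.04],[0,-0.002,0.06],[0,-0.002,0.06],[0,-0.002,0.06],[0,-0.002,0.06]],"delta_rot":[[0,0,0],[0,0,0],[0,0,0],[0,0,0],[0,0,0],[0,0,0]],"gripper":[1,1,1,1,1,1]}'
python3 -c "
from h import *
rows([576.4,172.5,36],tool([0,0,-1],[np.cos(np.radians(10)),np.sin(np.radians(10)),0]))"
```

```text
time: 2.65
tcp_pos: [576.5, 170.5, 69.9]
ee_rot: [[-0.174, 0.985, -0.0], [0.985, 0.174, -0.0], [-0.0, -0.0, -1.0]]
force: [-0.1, 0.4, 0.1]
gripper_width: 84.9
gripper_force: 0.0
t 2.65 lin [0.0039, 0.0005, 0.0678] rot [-0.0001, 0.0001, 0.0]
```

```bash
python3 -m inch '{"linear":[[0.002,0,0.02],[0.004,0,0.04],[0.004,0,0.06],[0.004,0,0.068],[0.004,0,0.068],[0.004,0,0.068],[0.004,0,0.068],[0.004,0,0.068]],"delta_rot":[[0,0,0],[0,0,0],[0,0,0],[0,0,0],[0,0,0],[0,0,0],[0,0,0],[0,0,0]],"gripper":[1,1,1,1,1,1,1,1]}'
python3 -m inch '{"linear":[[0,0,0],[0,0,0],[0,0,0],[0,0,0],[0,0,0],[0,0,0],[0,0,0],[0,0,0]],"delta_rot":[[0,0,0],[0,0,0],[0,0,0],[0,0,0],[0,0,0],[0,0,0],[0,0,0],[0,0,0]],"gripper":[0.8,0.7,0.6,0.5,0.4,0.3,0.2,0]}'
python3 -m inch '{"linear":[[0,0,0],[0,0,0],[0,0,0],[0,0,0],[0,0,0],[0,0,0]],"delta_rot":[[0,0,0],[0,0,0],[0,0,0],[0,0,0],[0,0,0],[0,0,0]],"gripper":[0,0,0,0,0,0]}'
```

```text
time: 3.32
tcp_pos: [576.6, 172.7, 36.6]
ee_rot: [[-0.174, 0.985, 0.001], [0.985, 0.174, 0.0], [0.0, 0.001, -1.0]]
force: [-0.4, 0.1, -0.8]
gripper_width: 85.6
gripper_force: 0.0
time: 3.98
tcp_pos: [576.8, 172.8, 37.3]
ee_rot: [[-0.174, 0.985, 0.001], [0.985, 0.174, 0.001], [0.0, 0.001, -1.0]]
force: [-1.8, -0.9, 5.5]
gripper_width: 49.8
gripper_force: 62.8
time: 4.48
tcp_pos: [576.8, 172.8, 37.2]
ee_rot: [[-0.174, 0.985, 0.001], [0.985, 0.174, 0.001], [0.0, 0.001, -1.0]]
force: [-1.4, -0.7, 5.3]
gripper_width: 50.0
gripper_force: 62.8
```

```bash
python3 -m inch '{"linear":[[0,0,-0.01],[0,0,-0.03],[0,0,-0.06],[0,0,-0.1],[0,0,-0.15],[0,0,-0.2],[0,0,-0.25],[0,0,-0.28]],"delta_rot":[[0,0,0],[0,0,0],[0,0,0],[0,0,0],[0,0,0],[0,0,0],[0,0,0],[0,0,0]],"gripper":[0,0,0,0,0,0,0,0]}'
python3 -m inch '{"linear":[[0,0,-0.06],[0,0,-0.08],[0,0,-0.08],[0,0,-0.08],[0,0,-0.08],[0,0,-0.08]],"delta_rot":[[0,0,0],[0,0,0],[0,0,0],[0,0,0],[0,0,0],[0,0,0]],"gripper":[0,0,0,0,0,0]}'
python3 - <<'E'
from h import *
for n in("side","top"):
    im,d,P=cloud(n); np.savez(f"{n}1.npz",im=im,d=d,P=P); cv2.imwrite(f"pics/{n}1.png",im[...,::-1])
s=sensors.get_state();print(s["tcp_pos"],s["ee_rot"].round(4),s["time"])
E
```

```text
time: 5.15
tcp_pos: [577.2, 172.8, 179.7]
ee_rot: [[-0.174, 0.985, 0.003], [0.985, 0.174, 0.002], [0.001, 0.004, -1.0]]
force: [-0.6, -0.7, -0.9]
gripper_width: 50.2
gripper_force: 62.3
time: 5.65
tcp_pos: [575.1, 172.3, 214.0]
ee_rot: [[-0.174, 0.985, -0.003], [0.985, 0.174, -0.001], [-0.001, -0.003, -1.0]]
force: [0.1, -0.6, -2.3]
gripper_width: 50.1
gripper_force: 62.5
[575.41650767 172.3892641  214.46813664] [[-1.738e-01  9.848e-01 -2.500e-03]
 [ 9.848e-01  1.738e-01 -1.100e-03]
 [-7.000e-04 -2.600e-03 -1.000e+00]] 5.75
```

View pics/side1.png

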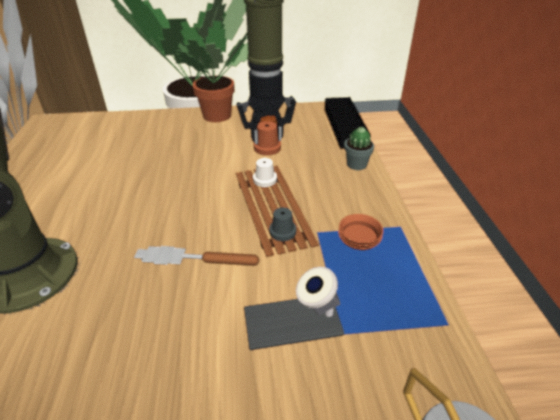

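The pot hangs upright in the gripper at (267,135). White (264,172) and grey (283,222) have not moved. Next I check its offset in the hand and compute the final pose.

Run:
```python
from h import *
z=np.load("side1.npz"); im,P,d=z["im"],z["P"],z["d"]; hs=cv2.cvtColor(im,cv2.COLOR_RGB2HSV)
p=P[110:160,245:290]; h=hs[110:160,245:290]; w=((h[...,0]<12)&(h[...,1]>140)&(h[...,2]>60)&(d[110:160,245:290]>0)&(p[...,2]>150)&(np.hypot(p[...,0]-576,p[...,1]-172)<60))
q=p[w]; print(len(q),np.percentile(q,[1,50,99],axis=0).round(1)); r=q[q[:,2]<207]; print("rim",r.min(0).round(1),r.max(0).round(1))
a=np.radians(4.14); n=np.array([-.5*np.cos(a),-.5*np.sin(a),np.sin(np.pi/3)])
L=np.array([636.4,-188,110]); M=L+100*n; R=tool(-n,[1,0,0.5]); T=M+17*n
print("mouth",M.round(1),"tcp",T.round(1),R.round(3)); rows(T,R); rows(T+120*n,R)
```

```text
658 [[546.4 139.1 199.7]
 [575.9 152.5 232.8]
 [603.7 191.2 281.1]]
rim [545.8 137.8 197.5] [603.4 157.7 207. ]
mouth [ 586.5 -191.6  196.6] tcp [ 578.1 -192.2  211.3] [[-0.016  0.867  0.499]
 [ 0.999 -0.002  0.036]
 [ 0.032  0.499 -0.866]]
t 5.75 lin [-0.719, -0.1216, 0.0071] rot [-0.1676, -0.0029, 0.0521]
t 5.75 lin [-0.7069, -0.2415, -0.2004] rot [-0.1676, -0.0029, 0.0521]
```

```bash
python3 -m inch '{"linear":[[-0.03,-0.01,-0.02],[-0.09,-0.03,-0.04],[-0.16,-0.055,-0.06],[-0.23,-0.08,-0.08],[-0.3,-0.105,-0.1],[-0.37,-0.13,-0.12],[-0.43,-0.15,-0.14],[-0.48,-0.165,-0.15]],"delta_rot":[[-0.008,0,0.002],[-0.024,0,0.007],[-0.045,-0.001,0.013],[-0.065,-0.001,0.02],[-0.085,-0.001,0.026],[-0.105,-0.002,0.032],[-0.122,-0.002,0.038],[-0.136,-0.003,0.042]],"gripper":[0,0,0,0,0,0,0,0]}'
python3 - <<'E'
from h import *
a=np.radians(4.14); n=np.array([-.5*np.cos(a),-.5*np.sin(a),np.sin(np.pi/3)])
L=np.array([636.4,-188,110]); T=L+117*n; R=tool(-n,[1,0,0.5]); rows(T+60*n,R); rows(T,R)
E
```

```text
time: 6.42
tcp_pos: [535.5, -81.2, 291.8]
ee_rot: [[-0.041, 0.909, 0.416], [0.999, 0.029, 0.035], [0.02, 0.417, -0.909]]
force: [-3.8, 1.2, 7.2]
gripper_width: 50.3
gripper_force: 62.7
t 6.42 lin [-0.2283, -0.0075, 0.0543] rot [-0.0297, -0.0001, 0.009]
t 6.42 lin [-0.2285, 0.0036, 0.1738] rot [-0.0297, -0.0001, 0.009]
```

```bash
python3 -m inch '{"linear":[[-0.05,0,0.01],[-0.1,0,0.02],[-0.15,0,0.03],[-0.19,0,0.04],[-0.21,0,0.05],[-0.22,0,0.05],[-0.22,0,0.05],[-0.22,0,0.05]],"delta_rot":[[-0.006,0,0.002],[-0.012,0,0.004],[-0.018,0,0.006],[-0.024,0,0.008],[-0.03,0,0.009],[-0.03,0,0.009],[-0.03,0,0.009],[-0.03,0,0.009]],"gripper":[0,0,0,0,0,0,0,0]}'
python3 - <<'E'
from h import *
a=np.radians(4.14); n=np.array([-.5*np.cos(a),-.5*np.sin(a),np.sin(np.pi/3)])
L=np.array([636.4,-188,110]); T=L+117*n; R=tool(-n,[1,0,0.5]); rows(T,R)
im,d,P=cloud("side"); cv2.imwrite("pics/s2.png",im[...,::-1]); rows(T,R)
E
```

```text
time: 7.08
tcp_pos: [551.9, -186.2, 266.2]
ee_rot: [[-0.02, 0.868, 0.496], [0.999, 0.002, 0.038], [0.032, 0.496, -0.868]]
force: [-0.4, -0.8, -1.0]
gripper_width: 50.3
gripper_force: 62.6
t 7.08 lin [-0.0165, -0.009, 0.1208] rot [-0.0011, -0.0005, 0.0012]
t 7.13 lin [-0.0174, -0.0098, 0.1209] rot [-0.001, -0.0006, 0.0015]
```

View pics/s2.png

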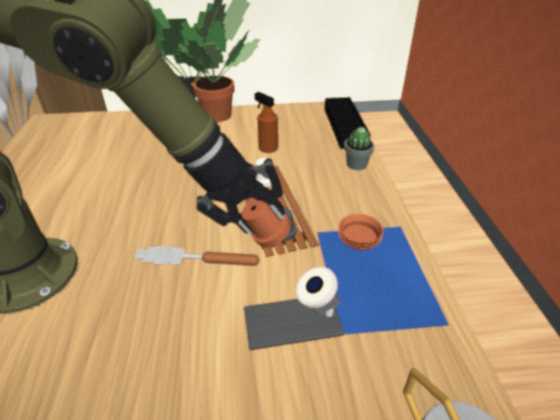

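The pot at (268,220) is tilted on line with the lens at (315,286), with the bystanders untouched. The last 60 mm goes along the lens axis.

```bash
python3 -m inch '{"linear":[[-0.005,-0.003,0.02],[-0.01,-0.006,0.04],[-0.014,-0.009,0.06],[-0.017,-0.01,0.08],[-0.017,-0.01,0.1],[-0.017,-0.01,0.11],[-0.017,-0.01,0.12],[-0.017,-0.01,0.12]],"delta_rot":[[0,0,0],[0,0,0],[0,0,0],[0,0,0],[0,0,0],[0,0,0],[0,0,0],[0,0,0]],"gripper":[0,0,0,0,0,0,0,0]}'
python3 -m inch '{"linear":[[0,0,0],[0,0,0],[0,0,0],[0,0,0]],"delta_rot":[[0,0,0],[0,0,0],[0,0,0],[0,0,0]],"gripper":[0,0,0,0]}'
python3 - <<'E'
from h import *
a=np.radians(4.14); n=np.array([-.5*np.cos(a),-.5*np.sin(a),np.sin(np.pi/3)])
L=np.array([636.4,-188,110]); T=L+117*n; R=tool(-n,[1,0,0.5]); rows(T,R)
im,d,P=cloud("side"); cv2.imwrite("pics/s3.png",im[...,::-1])
hs=cv2.cvtColor(im,cv2.COLOR_RGB2HSV); M=L+100*n
w=(hs[...,0]<12)&(hs[...,1]>140)&(hs[...,2]>50)&(d>0)&(np.linalg.norm(P-M-30*n,axis=-1)<60)
q=(P[w]-L); C=np.c_[np.cross(n,[0,0,1])/np.linalg.norm(np.cross(n,[0,0,1])),np.zeros(3),n]; C[:,1]=np.cross(n,C[:,0]); c=q@C
print(w.sum(),np.percentile(c,[1,50,99],axis=0).round(1))
for lo in range(95,165,8):
    k=c[(c[:,2]>=lo)&(c[:,2]<lo+8)]
    if len(k)>5: print(lo,len(k),k.min(0).round(1),k.max(0).round(1))
E
```

```text
time: 7.8
tcp_pos: [577.3, -192.8, 210.0]
ee_rot: [[-0.02, 0.869, 0.494], [0.999, 0.002, 0.037], [0.031, 0.495, -0.868]]
force: [0.1, -0.1, -0.6]
gripper_width: 50.2
gripper_force: 62.5
time: 8.13
tcp_pos: [577.6, -193.5, 212.1]
ee_rot: [[-0.019, 0.867, 0.497], [0.999, 0.001, 0.037], [0.032, 0.498, -0.867]]
force: [0.5, -0.2, -1.0]
gripper_width: 49.9
gripper_force: 62.5
t 8.13 lin [0.0025, -0.0001, 0.0019] rot [-0.0005, -0.0003, 0.001]
1246 [[-33.8 -32.3 102.9]
 [-20.1  -3.2 138.4]
 [ 16.9  26.5 163.1]]
95 14 [-33.2 -32.8 101.1] [  1.8   6.6 102.9]
103 121 [-35.  -33.1 103.3] [  5.7  24.3 111. ]
111 243 [-36.1 -33.  111.2] [  3.8  29.7 118.9]
119 106 [-28.2 -23.3 119.1] [-10.8  23.1 127. ]
127 99 [-27.4 -23.1 127. ] [-10.8  21.3 135. ]
135 101 [-26.9 -22.8 135. ] [ -9.   19.8 143. ]
143 99 [-25.2 -22.1 143.1] [ -8.2  20.  150.9]
151 100 [-24.9 -21.9 151.1] [ -5.   21.5 159. ]
159 359 [-25.3 -25.5 159.1] [ 21.3  22.7 166.5]
```

View pics/s3.png

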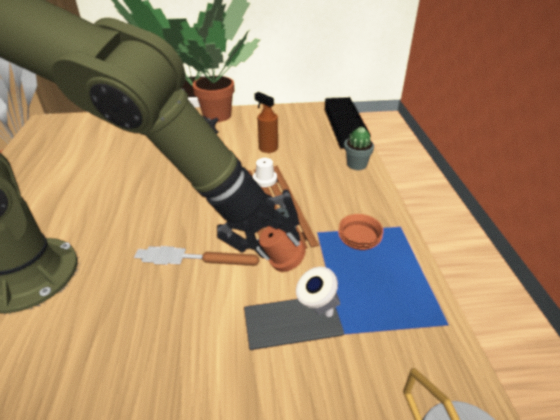

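The pot at (282,245) faces the lens at (315,286). The measured rim is about 101 mm out, the base about 164 mm, and it is centred within about 2 mm. White is unmoved, and grey is hidden behind the pot. I let it settle and hand in.

```bash
python3 -m inch '{"linear":[[0,0,0],[0,0,0],[0,0,0],[0,0,0],[0,0,0],[0,0,0]],"delta_rot":[[0,0,0],[0,0,0],[0,0,0],[0,0,0],[0,0,0],[0,0,0]],"gripper":[0,0,0,0,0,0]}'
python3 -c "
from rig import workorder
print(workorder.job_done())"
```

```text
time: 8.68
tcp_pos: [577.5, -193.3, 211.5]
ee_rot: [[-0.02, 0.868, 0.497], [0.999, 0.001, 0.037], [0.032, 0.497, -0.867]]
force: [-0.3, 0.7, -2.0]
gripper_width: 50.2
gripper_force: 62.5
the job is handed in; nothing more can be done
None
```

I handed the job in at 8.7 s with the terracotta pot held steady in the gripper, its mouth facing the lens about 101 mm away and centred within about 2 mm; no verdict came back, the camera wasn't touched, and I saw no other object move, though the grey pot was hidden in the last view.

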